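Seal the gauge dry box

ROBOT

A 7-joint arm with a two-finger parallel gripper is mounted at the origin on the work surface. World frame = base frame: x ahead of the robot, y to its left, z up, the work surface at z = 0. Lengths are in mm, angles in rad, forces in N, time in s.
With the tool pointing down it reaches from about 400 to 850 mm from the base axis. Payload 4.5 kg.
Tool frame: the origin (TCP) lies between the finger pads; the fingertips stand 25 mm ahead of it and the grasp point (between the pads) lies 6 mm ahead of it; z points along the fingers, y is the line along which they close (so a half turn about z gives the same grasp; the last joint's range is limited). The gripper opens to 88 mm and grips with 3 to 60 N. Pads are 18 mm wide; open, the fingers measure 123 mm over their backs; the gripper's body (75 mm by 187 mm) begins 45 mm behind the grasp point.
Start: joints at [1.26, 0.689, -0.195, 1.565, 0.157, 0.902, -0.215], TCP at [211.284, -588.226, 263.743] pointing down, gripper open.
Joint ranges: [-3.01, 3.01], [-0.46, 2.08], [-1.47, 1.51], [0.13, 2.56], [-1, 4.14], [0.04, 2.09], [-2.66, 2.66]. Speed limits (rad/s): [2.57, 2.57, 3.14, 3.14, 3.14, 3.14, 3.14].

INTERFACE

Orientations are given as a rotation vector (axis times angle).
In Python, from plant import arm gives the robot as it stands. Calls block until the motion is done:
- arm.movep(position, orientation): joint-space move of the TCP to a pose.
- arm.move_straight(position, ori=None, vel=150): straight line of the TCP; ori=None keeps the orientation; vel is the mean speed in mm/s.
- arm.goto_joints(angles): joint-space move.
- arm.grip(opening, f_grip=None): finger opening in mm; f_grip is the grip in N (None keeps the last); returns when the fingers have stopped.
- arm.hold(seconds).
- arm.inverse_kinematics(position, orientation): joint angles nearest the present ones, or None.
- arm.grab_frame(name): name is "scene" or "top" or "wrist"; returns (picture, depth): 420x560x3 uint8, red, green, blue; 420x560 float32, mm along the optical axis (not along the pixel's ray), 0 where there is no reading.
- arm.camera_info(name): a dict with "fovy" (degrees; the focal length in pixels is half the picture's height over the tangent of half this angle, whatever the lens; pixels are square), "cx", "cy" (the principal point, pixels), "rvec" (rotation vector, rad) and "tvec" (3), from world to camera coordinates, as OpenCV has them. Camera axes: x right, y down, z forward; pixel columns grow to the right and rows downward; lengths in mm; the calibration is good to about 2 mm. A picture is of the moment at which its call begins: read the wrist's pose just before it. camera_info takes no time and is no camera call; for the wrist camera it gives the pose at the moment of the call.
A pose or a line that the arm cannot do raises arm.MotionError and nothing moves.
- arm.close_job(): hands the job in; it is judged then, once.
Trained networks look in the newest picture that a camera, given by its name, has taken for a name from the list of things; names that differ only in an ending like _2 or _b are one class to them, and where a whole thing is asked for, a point or a joint stands for the part that bears it (a point fixed in the world has none). Each returns a list of dicts, best first, with "conf" (0 to 1); they miss things now and then, are a little off and sometimes report something else, mostly with a low value. They report only what shows in the picture. A call takes as long as a camera call.
- arm.recognise(name, camera): "xy" ([column, row] in pixels, amid what is visible of it).
- arm.regions_of(name, camera): "mask" (420x560 bool, what is visible of it) and "xy" ([column, row] in pixels, amid what is visible of it).
Readings, each from a call of its own:
- arm.read_time_s(): time.
- arm.read_q(): joint angles.
- arm.read_qd(): joint speeds.
- arm.read_effort(): joint torques, N m.
- arm.read_tcp_pos(): TCP position.
- arm.read_eef_rot(): TCP orientation.
- arm.read_wrist_force(): force on the tool from outside, world axes, zero at the start.
- arm.read_torque(): the same for the moment, N m.
- arm.read_width(): finger opening in mm.
- arm.read_grip_force(): force on a finger pad.
Only numpy, scipy, OpenCV 4.12 (cv2) and the standard library are available. Lean on these libraries where they do the work, as an engineer would, in place of code of your own. Each camera call takes 0.05 s, during which the arm holds its last target. There are 200 camera calls.

TASK

Seal the dry box that keeps the measuring gauges from rusting: press its loose lid down on the orange corner pads, one corner after the other and only about half its way (some 8 mm) at a turn, going round again so that the lid never cocks, until every corner has gone through its gasket's stiff last bit and stops dead. Feel for that stop and do not force it, press nowhere on the clear panel, leave the other things alone, and finish clear of the lid.

Things in the scene. Friction and masses are not known exactly. Their poses are not given: they have to be found in the camera images.
- box: the green dry box, fixed to the bench: 150 mm (its x) by 200 mm (its y) outside, rim 80 mm above its underside; origin at the centre of the underside, z up, its -x long side faces the robot when its yaw is 0
- lid: loose lid on the box: clear brittle panel 156 (x) by 206 (y) by 5 mm, about 0.45 kg, with an orange pressing pad 34 mm square, 8 mm high on each corner, centred 59 mm (x) and 84 mm (y) from the middle; origin at the centre of the panel's underside, z up. Its rubber skirt reaches 34 mm down into the box with 4 mm of play. It starts level, the panel's underside 18 mm above the rim, on the gasket
- pad_fl (a point): centre of the top face of the lid's orange corner pad, front left (robot side, its left), seen with the box at yaw 0; 13 mm above the underside of the panel. Cocking the lid over 7.2 degrees (a corner about 10.5 mm below the line through its two neighbours) pinches the gasket
- pad_fr (a point): centre of the top face of the lid's orange corner pad, front right, seen with the box at yaw 0; 13 mm above the underside of the panel. Pressing a corner makes the opposite corner rise by as much: the lid rocks on the other two
- pad_bl (a point): centre of the top face of the lid's orange corner pad, back left, seen with the box at yaw 0; 13 mm above the underside of the panel. Over 45 N on the lid, even as a short knock, cracks it: meeting the stop at 30 mm/s is already too hard, 15 mm/s is safe
- pad_br (a point): centre of the top face of the lid's orange corner pad, back right, seen with the box at yaw 0; 13 mm above the underside of the panel
- seal_fl (a joint): sealing lip of the gasket under the front left (robot side, its left) corner: 0 until the lid reaches it, 0.003 m when pressed fully home; it stays where it is pushed. Before the lip is met the soft gasket gives way steadily at 5 to 7 N over 8 to 14 mm (differs from box to box, much the same at all four corners, cannot be seen), staying where it is pushed
- seal_fr (a joint): sealing lip of the gasket under the front right corner: 0 until the lid reaches it, 0.003 m when pressed fully home; it stays where it is pushed. The lip and the gasket together need 12 to 14 N; then the corner stops dead; a push of about 20 N makes sure of it
- seal_bl (a joint): sealing lip of the gasket under the back left corner: 0 until the lid reaches it, 0.003 m when pressed fully home; it stays where it is pushed
- seal_br (a joint): sealing lip of the gasket under the back right corner: 0 until the lid reaches it, 0.003 m when pressed fully home; it stays where it is pushed
- pulley: brass pulley, 64 mm across, 36 mm high, beside the box on its +y side; leave it alone; origin under its middle
- vblock: dark steel V-block 50 x 45 x 38 mm, beside the box on its -y side; leave it alone; origin under its middle
- hammer: hammer lying on the left of the bench; leave it alone; origin under its middle
- wrench: wrench lying on the right; leave it alone; origin under its middle
- driver: screwdriver lying on the left; leave it alone; origin under its middle
- oil: amber oil bottle, 64 mm across, 170 mm tall, on the right; leave it alone; origin under its middle
- mug: blue mug, 80 mm across, 90 mm tall, on the left; leave it alone; origin under its middle
- jar: green jar, 70 mm across, 85 mm tall, on the right; leave it alone; origin under its middle

How it is judged (in metres and radians):
At the end, for the whole second after the job is handed in: The sealing lip under each of the four corners is pressed at least 2 of its 3 mm, and the lid lies flat (within about 1 degree), at rest (value of joint each of seal_fl, seal_fr, seal_bl, seal_br above 0.002 m and angle between lid's own z axis and vertical below 0.02 rad and linear speed of lid below 0.01 m/s); the robot touches nothing.
It fails at once if the lid is cocked by more than 7.2 degrees, which pinches the gasket (angle between lid's own z axis and vertical above 0.125 rad).
It fails at once if the lid is pressed with more than 45 N (contact force between any of the fingers, the arm and lid above 45 N).
It fails at once if the clear panel is pressed (more than 3 N) (contact force between any of the fingers, the arm and lid_c0 above 3 N).
It fails at once if a bystander is moved by more than 30 mm (distance of any of pulley, vblock, hammer, wrench, driver, oil, mug, jar from where it was at the start of the episode above 0.03 m).
It also fails if it takes over 72 s, if anything falls off the work surface, if the arm or the gripper's body presses on something with over 40 N, if the wrist force passes 120 N, or if a joint passes its speed limit or range.

## Working session

There is one attempt and no reset: what is moved stays moved. The work goes in short steps, each a Python script; the robot and the scene stay as the last script left them, time stands still between calls to the robot, and variables do not carry over. Pictures are saved under pics/ and viewed, at most 10 in all, crops included, and the job is handed in when it is done.

```bash
ls; mkdir -p pics; cat > h.py <<'E'
import numpy as np, cv2
from plant import arm
def world(cam,uv,depth,info=None):
    i=info or arm.camera_info(cam); f=210/np.tan(np.radians(i["fovy"])/2)
    R=cv2.Rodrigues(np.array(i["rvec"],float))[0]; uv=np.atleast_2d(uv).astype(float)
    d=np.array([depth[int(round(v)),int(round(u))] for u,v in uv])
    c=np.c_[(uv[:,0]-i["cx"])/f*d,(uv[:,1]-i["cy"])/f*d,d]
    return (c-np.ravel(i["tvec"]))@R
E
python3 - <<'E'
from h import *
for c in("top","scene"):
    im,d=arm.grab_frame(c); cv2.imwrite(f"pics/{c}0.png",im[:,:,::-1])
    print(c,arm.camera_info(c))
    for n in("pad_fl","pad_fr","pad_bl","pad_br","lid","box","pulley","vblock","oil","mug","jar"):
        for r in arm.recognise(n,c)[:2]:
            print(n,np.round(r["xy"]),round(r["conf"],2),world(c,r["xy"],d).round(0))
print(arm.read_eef_rot(),arm.read_wrist_force(),arm.read_time_s())
E
```

```text
pics
top {'fovy': 44.813536319937334, 'cx': 280.73155581462305, 'cy': 217.96946532190591, 'rvec': array([ 2.12442537, -2.18634964,  0.13283651]), 'tvec': array([  59.31682677,  563.29648154, 1521.30187455])}
pad_fl [288. 212.] 0.56 [[574.  22. 104.]]
pad_fr [293. 213.] 0.79 [[570.   7. 107.]]
pad_fr [266. 245.] 0.3 [[484.  90.  12.]]
pad_bl [294. 211.] 0.96 [[575.   3. 108.]]
pad_bl [346. 227.] 0.53 [[ 532. -155.   38.]]
pad_br [292. 211.] 0.83 [[576.   8.  97.]]
lid [290. 210.] 0.63 [[578.  14. 105.]]
box [269. 243.] 0.62 [[490.  81.  14.]]
pulley [235. 222.] 0.54 [[557. 184.  37.]]
vblock [349. 227.] 0.78 [[ 533. -165.   21.]]
oil [441. 268.] 0.55 [[ 397. -410.  120.]]
oil [269. 243.] 0.51 [[490.  81.  14.]]
mug [170. 186.] 0.58 [[678. 387.   9.]]
jar [410. 171.] 0.96 [[ 690. -349.   84.]]
scene {'fovy': 42.388703247755835, 'cx': 293.21340268301566, 'cy': 214.40370082103732, 'rvec': array([ 1.78622942,  1.64846605, -0.72299486]), 'tvec': array([-106.29533782, -264.53439735, 2103.88540263])}
pad_fl [277. 229.] 0.59 [[576.  10. 105.]]
pad_fr [278. 232.] 0.74 [[582.  12. 101.]]
pad_bl [277. 228.] 0.96 [[567.  12. 103.]]
pad_br [276. 230.] 0.76 [[584.   7. 109.]]
lid [278. 231.] 0.62 [[582.  14. 104.]]
box [279. 261.] 0.62 [[645.  12.  42.]]
pulley [334. 244.] 0.63 [[575. 184.  30.]]
pulley [280. 232.] 0.57 [[588.  17. 104.]]
vblock [218. 243.] 0.63 [[ 556. -171.   41.]]
oil [134. 204.] 0.76 [[ 424. -429.  104.]]
mug [407. 261.] 0.58 [[714. 373.  86.]]
jar [152. 281.] 0.81 [[ 727. -343.   79.]]
[3.09494986e+00 5.38964782e-01 1.52853912e-05] [-1.01414369 -0.54925134 -0.9545031 ] 1.2
```

```bash
python3 - <<'E'
import cv2
im=cv2.imread("pics/top0.png")[150:300,180:400]; cv2.imwrite("pics/topc.png",cv2.resize(im,None,fx=3.5,fy=3.5,interpolation=cv2.INTER_CUBIC))
E
```

```text
(no output)
```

View pics/topc.png

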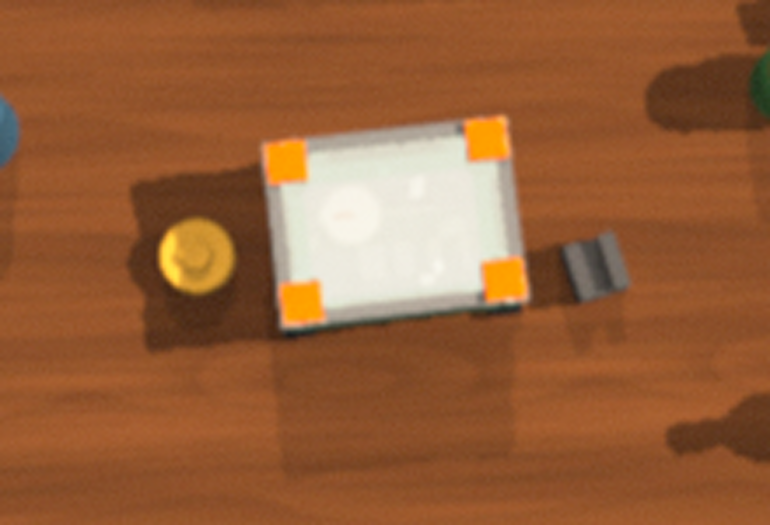

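```bash
cat >> h.py <<'E'
from scipy.spatial.transform import Rotation as Rn
def ori(yaw): # tool down, tool x at yaw
    return (Rn.from_euler("z",yaw)*Rn.from_euler("x",np.pi)).as_rotvec()
def pads(cam,tag=None):
    i=arm.camera_info(cam); im,d=arm.grab_frame(cam)
    if tag: cv2.imwrite(f"pics/{tag}.png",im[:,:,::-1])
    h=cv2.cvtColor(im,cv2.COLOR_RGB2HSV); m=cv2.inRange(h,(8,215,200),(22,255,255))
    n,l,s,c=cv2.connectedComponentsWithStats(m)
    out=[]
    f=210/np.tan(np.radians(i["fovy"])/2)
    for k in range(1,n):
        if s[k,4]<60: continue
        dd=np.full(d.shape,np.median(d[(l==k)&(d>0)]))
        out.append((s[k,4],*world(cam,c[k],dd,i)[0].round(1),*c[k].round(0)))
    return out
E
python3 - <<'E'
from h import *
for p in pads("top"): print(p)
arm.grip(0,20)
p0=arm.read_tcp_pos(); arm.move_straight([p0[0],p0[1],380])
for y in (0.1,0.1+np.pi,0.1-np.pi/2,0.1+np.pi/2):
    q=arm.inverse_kinematics([560,10,400],ori(y)); print(y,None if q is None else np.round(q,2))
arm.movep([560,10,400],ori(.1))
for p in pads("wrist","w0"): print(p)
print(arm.read_time_s(),arm.read_tcp_pos(),arm.read_wrist_force(),arm.camera_info("wrist"))
E
```

```text
(np.int32(96), np.float64(636.5), np.float64(-69.7), np.float64(111.7), np.float64(318.0), np.float64(189.0))
(np.int32(92), np.float64(621.6), np.float64(97.6), np.float64(111.8), np.float64(261.0), np.float64(196.0))
(np.int32(93), np.float64(518.1), np.float64(-79.9), np.float64(112.1), np.float64(324.0), np.float64(229.0))
(np.int32(88), np.float64(504.2), np.float64(87.7), np.float64(111.8), np.float64(266.0), np.float64(236.0))
0.1 [ 0.16  0.48 -0.42  1.56  0.21  1.15 -1.78]
3.241592653589793 [ 0.47  0.62 -1.04  1.54  0.54  1.3   1.04]
-1.4707963267948965 [-0.71  0.77  1.31  1.6  -0.75  1.37 -2.36]
1.6707963267948966 [ 0.34  0.53 -0.75  1.55  0.38  1.21 -0.37]
5.9833 [560.0883222    8.84789452 399.87742013] [ 1.10949045 -0.87702294 -0.59321969] {'fovy': 63.61142184016704, 'cx': 283.3356030074365, 'cy': 208.8240891507093, 'rvec': array([-2.17594879,  1.97391221,  0.25396086]), 'tvec': array([-46.69140165, 470.03298126, 661.54654342])}
```

View pics/w0.png

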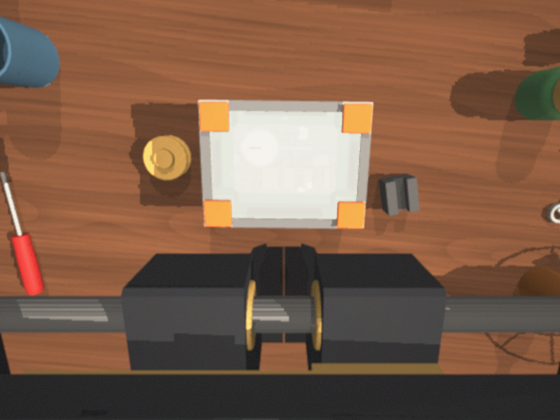

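```bash
sed -i 's/(8,215,200),(22,255,255)/(6,200,140),(24,255,255)/' h.py; cat >> h.py <<'E'
def press(x,y,tip_start,tip_min,ztop,fstop=20,step=1.0,vel=8,fcont=3):
    """step down on a pad until the force or the depth is reached; returns contact tip z, last tip z, force, log"""
    x0=arm.read_tcp_pos()
    arm.move_straight([x,y,ztop+25]); 
    arm.move_straight([x,y,tip_start+25],vel=80)
    arm.hold(.1); t0=arm.read_wrist_force()[2]; z=tip_start; con=None; log=[]
    while True:
        z=max(z-step,tip_min); arm.move_straight([x,y,z+25],vel=vel)
        f=arm.read_wrist_force()[2]-t0; t=arm.read_tcp_pos()[2]-25; log.append((round(t,1),round(f,1)))
        if con is None and f>fcont: con=t
        if f>fstop or z<=tip_min: break
    arm.move_straight([x,y,ztop+25],vel=80)
    return con,t,f,log
E
python3 - <<'E'
from h import *
P=[p for p in pads("wrist") if 90<p[3]<130]
for p in P: print([float(v) for v in p])
if len(P)==4:
    A=np.array([p[1:4] for p in P]); c=A.mean(0); print(c)
    A=sorted(A.tolist(),key=lambda a:a[0]); f=sorted(A[:2],key=lambda a:-a[1]); b=sorted(A[2:],key=lambda a:-a[1])
    np.save("pads.npy",np.array(f+b)); print(np.array(f+b))
print(arm.read_time_s())
E
```

```text
6.0333
```

```bash
python3 - <<'E'
from h import *
im=cv2.imread("pics/w0.png")
h=cv2.cvtColor(im,cv2.COLOR_BGR2HSV)
for u,v in((213,116),(357,118),(218,213),(351,215)): print(h[v,u])
im2,d=arm.grab_frame("wrist")
for u,v in((213,116),(357,118),(218,213),(351,215)): print(d[v-3:v+4,u-3:u+4].min(), d[v,u],world("wrist",[[u,v]],d).round(1))
m=cv2.inRange(h,(5,180,140),(26,255,255));n,l,s,c=cv2.connectedComponentsWithStats(m)
print([(s[k].tolist(),c[k].round()) for k in range(1,n) if s[k,4]>100])
E
```

```text
[ 17 176 247]
[ 17 173 247]
[ 18 176 247]
[ 18 174 247]
393.06213 394.55707 [[620.7  96.9 110.3]]
393.68652 396.66797 [[635.  -70.8 109.1]]
0.0 425.3237 [[503.8  85.5 109.5]]
423.7006 426.62747 [[517.4 -81.3 109.3]]
[]
```

```bash
cat >> h.py <<'E'
C={"fl":(504,86.5,-1,1),"fr":(517.7,-80.6,-1,-1),"bl":(621.2,97.2,1,1),"br":(635.8,-70.2,1,-1)}
YAW=.087
def at(n,ox=3,oy=4):
    x,y,sx,sy=C[n]; d=np.array([sx*ox,sy*oy]); c,s=np.cos(YAW),np.sin(YAW)
    return x+c*d[0]-s*d[1], y+s*d[0]+c*d[1]
E
python3 - <<'E'
from h import *
x,y=at("fl")
arm.movep([x,y,170],ori(YAW))
print(press(x,y,115,104,135,fstop=16))
print(arm.read_time_s())
E
```

```text
(np.float64(110.16873484364979), np.float64(104.08164763769292), np.float64(5.595756866124184), [(np.float64(114.2), np.float64(0.1)), (np.float64(113.0), np.float64(-0.3)), (np.float64(111.9), np.float64(-0.4)), (np.float64(111.1), np.float64(2.3)), (np.float64(110.2), np.float64(4.2)), (np.float64(109.1), np.float64(4.2)), (np.float64(108.1), np.float64(5.9)), (np.float64(107.1), np.float64(6.1)), (np.float64(106.1), np.float64(4.3)), (np.float64(105.1), np.float64(5.6)), (np.float64(104.1), np.float64(5.6))])
11.375
```

```bash
python3 - <<'E'
from h import *
for n in("br","fr","bl"):
    x,y=at(n); r=press(x,y,121 if n=="br" else 117,104,135,fstop=14,step=1.5,vel=14)
    print(n,[(float(a),float(b)) for a,b in r[3]],arm.read_time_s())
im,d=arm.grab_frame("scene"); cv2.imwrite("pics/s1.png",cv2.resize(im[150:300,180:380,::-1],None,fx=4,fy=4)) 
E
```

```text
br [(119.6, 0.6), (117.9, -0.5), (116.4, 1.2), (114.9, 0.8), (113.4, 1.2), (111.9, 0.2), (110.8, 3.7), (109.6, 4.7), (108.2, 6.6), (106.9, 6.7), (105.4, 6.6), (105.1, 7.1)] 17.0083
fr [(115.6, 0.1), (114.0, -0.1), (112.4, 0.5), (111.0, 0.6), (109.5, 1.8), (107.9, 2.9), (106.4, 2.0), (104.8, 1.4), (103.9, 3.7)] 21.3167
bl [(115.6, -1.1), (113.9, 0.6), (112.5, 1.4), (111.2, 1.6), (109.6, 1.8), (107.9, 1.8), (106.3, 2.2), (104.9, 1.7), (104.0, 3.4)] 26.2333
```

View pics/s1.png

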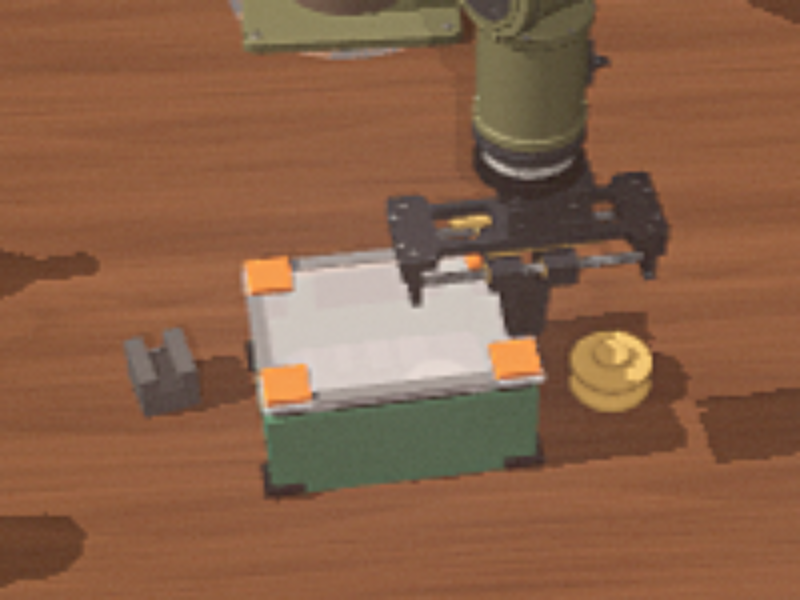

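```bash
cat >> h.py <<'E'
def press2(n,start,tip_min,ztop=125,fstop=20,vel=12):
    x,y=at(n); arm.move_straight([x,y,ztop+25],vel=200); t0=arm.read_wrist_force()[2]
    arm.move_straight([x,y,start+25],vel=100); z=start; log=[]; f=0
    while z>tip_min and f<fstop:
        z=max(z-(1.5 if f<3 and z>tip_min+4 else .8 if f>9 else 1.),tip_min); arm.move_straight([x,y,z+25],vel=vel)
        f=float(arm.read_wrist_force()[2]-t0); log.append((round(float(arm.read_tcp_pos()[2]-25),1),round(f,1)))
    arm.move_straight([x,y,ztop+25],vel=150)
    print(n,log,arm.read_time_s(),flush=True); return log
E
python3 - <<'E'
from h import *
press2("fl",109,97); press2("br",113,97)
E
```

```text
fl [(107.7, 0.5), (106.0, -0.1), (104.4, -1.1), (103.0, 0.5), (101.7, 3.0), (100.1, 5.3), (99.1, 4.4), (98.4, 8.3), (97.7, 11.1)] 30.0917
br [(111.7, 0.1), (110.0, -2.1), (108.4, -0.8), (106.9, -0.8), (105.4, -0.3), (104.2, 2.0), (103.0, 5.1), (102.1, 5.9), (101.2, 6.3), (100.3, 5.8), (99.3, 5.2), (98.5, 6.3), (98.3, 9.0)] 35.3417
```

```bash
python3 - <<'E'
from h import *
press2("fr",107,97); press2("bl",108,97)
E
```

```text
fr [(105.8, -1.2), (104.0, -1.6), (102.6, 0.7), (100.9, 2.3), (100.0, 2.4), (98.9, 2.7), (98.0, 3.2), (97.3, 6.2)] 38.8833
bl [(106.8, -0.1), (105.0, -0.6), (103.6, 0.4), (102.0, 1.5), (100.4, -0.3), (99.5, -0.1), (98.5, 1.2), (97.7, 3.6), (97.6, 5.4)] 43.1333
```

```bash
python3 - <<'E'
from h import *
press2("fl",101,90,ztop=118); press2("br",103,90,ztop=118)
E
```

```text
fl [(99.8, 0.2), (98.0, -0.4), (96.7, 3.8), (96.1, 7.7), (95.3, 11.3), (94.7, 13.0), (94.5, 18.9), (94.4, 25.9)] 46.6167
br [(101.7, 0.9), (100.0, 0.3), (98.6, 0.8), (97.5, 5.7), (97.1, 9.3), (96.6, 11.2), (96.1, 13.2), (95.4, 13.7), (94.8, 13.6), (94.6, 17.7), (94.5, 24.0)] 51.3167
```

```bash
python3 - <<'E'
from h import *
press2("fr",99.5,90,ztop=118); press2("bl",100,90,ztop=118)
E
```

```text
fr [(98.3, -0.2), (96.9, 3.2), (96.1, 6.7), (95.3, 8.7), (94.5, 10.7), (94.4, 17.7), (94.2, 24.1)] 54.55
bl [(98.7, -0.1), (97.5, 3.6), (96.8, 6.5), (95.9, 6.4), (95.0, 7.4), (94.5, 10.4), (94.4, 15.7), (94.3, 20.4)] 58.4833
```

```bash
python3 - <<'E'
from h import *
p=arm.read_tcp_pos(); arm.move_straight([p[0]-20,p[1]+20,240],vel=150)
im,d=arm.grab_frame("top")
for n in C:
    # project pad centre
    i=arm.camera_info("top"); f=210/np.tan(np.radians(i["fovy"])/2)
    q=cv2.projectPoints(np.array([[*C[n][:2],94.]]),np.array(i["rvec"],float),np.array(i["tvec"],float),np.array([[f,0,i["cx"]],[0,f,i["cy"]],[0,0,1]]),None)[0].ravel()
    u,v=q.round().astype(int); w=d[v-2:v+3,u-2:u+3]; dd=np.full(d.shape,np.median(w)); print(n,world("top",q,dd).round(1),im[v,u])
print(arm.read_time_s())
E
```

```text
fl [[446.8  67.7 728.6]] [52 48 30]
fr [[517.5 -80.5  95.7]] [254 168   0]
bl [[522.9  75.7 675.8]] [102  96  56]
br [[635.4 -70.   96. ]] [254 164   0]
59.3583
```

```bash
python3 -c "
from plant import arm
print(arm.close_job())"
```

```text
the job is handed in; nothing more can be done
None
```

I pressed all four corners in three rounds until each stopped dead at the same height, within about 0.3 mm, with no reading above 26 N. The gripper is clear of the lid and I handed the job in at about 59 s; no verdict came back, and in the final camera check the arm hid the two left pads, so their seal rests on the felt stop alone.

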